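Load a delicate optical module into the test nest

ROBOT

A 6-joint arm with a two-finger parallel gripper is mounted at the origin on the work surface. World frame = base frame: x ahead of the robot, y to its left, z up, the work surface at z = 0. Lengths are in m, angles in rad, forces in N, time in s.
With the tool pointing down it reaches from about 0.35 to 0.85 m from the base axis. Payload 8.1 kg.
Tool frame: the origin (TCP) lies between the finger pads; the fingertips stand nose_length ahead of it and the grasp point (between the pads) lies 2 mm behind it (nose_length is the distance from the TCP to the fingertips, in m); z points along the fingers, x is the direction in which the jaws open and shut, and the axes are right-handed (so a half turn about z gives the same grasp; the last joint's range is limited). The gripper opens to 93 mm and grips with 3 to 60 N. Pads are 15 mm wide; open, the fingers measure 128 mm over their backs; the gripper's body (75 mm by 188 mm) begins 65 mm behind the grasp point.
Start: joints at [1.038, 0.13, 1.488, -0, 1.523, -0.085], TCP at [0.26, 0.541, 0.236] pointing down, gripper open.
Joint ranges: [-2.96, 2.96], [-0.89, 2.26], [0.02, 2.5], [-1.34, 4.48], [0, 2.73], [-2.66, 2.66]. Speed limits (rad/s): [2.39, 2.39, 2.79, 3.14, 3.14, 3.14].

INTERFACE

Orientations are given as a rotation vector (axis times angle).
In Python, from plant import * gives the robot as it stands.
- The arm moves only by the tool carry_out, never from a script. Its argument "steps" is a list of rows, each an object with "xyz": the shift along the world's x, y, z in cm, a list of three; "rot": the turn, a rotation vector about the world's x, y, z in degrees, a list of three. In form: [{"xyz": [tx, ty, tz], "rot": [rx, ry, rz]}, ...]. A call has 1 to 10 rows; each row is the pose to reach, as a shift and turn from the pose commanded when the call began; what a row does not reach only later rows make up. A row lasts 1/10 s, in which the tool goes at most 50 mm and 8.59 degrees, less where a joint would pass 70% of its speed; a pose out of reach is approached as far as the arm can. A call with a gripper value outside its range is refused whole. "grip" is the opening, from 0 (shut) to 1 (fully open), set as the call begins (left out, the last holds). The fingers move at their own pace and stop on an object; "force" is the grip in N (left out, the last holds). Time passes only in rows, so rows that repeat a pose let the fingers close. It gives the time, the measured TCP pose, the force and the opening at its end, in the units of the state.
- read_state(): the state, without advancing time (a new reading comes with each control period).
- read_camera(name): name is "scene" or "top" or "wrist"; returns the picture (480x640x3 uint8, red, green, blue); there is no depth.
- calibration(name): a dict with "fov_y" (degrees; the focal length in pixels is half the picture's height over the tangent of half this angle, whatever the lens; pixels are square), "cx", "cy" (the principal point, pixels), "xyz" and "attitude" of the camera in the world. Camera axes: x right, y down, z forward; pixel columns grow to the right and rows downward; lengths in m; the calibration is good to about 2 mm. A picture is of the moment at which its call begins: read the wrist's pose just before it. calibration takes no time and is no camera call; for the wrist camera it gives the pose at the moment of the call.
- close_job(): hands the job in, once; it reports no verdict.
The state is a dict: "t": time; "q": joint angles; "dq": joint speeds; "joint_torque": joint torques, N m; "tool_pos": TCP position; "orientation": TCP orientation; "force": force on the tool from outside, world axes, zero at the start; "wrist_torque": the same for the moment, N m; "opening": finger opening in m.
Only numpy, scipy, OpenCV 4.12 (cv2) and the standard library are available. Lean on these libraries where they do the work, as an engineer would, in place of code of your own. Each camera call takes 0.05 s, during which the arm holds its last target.

TASK

Pick up the white optical module with the orange collar and set it gently into the blue-rimmed nest of the test fixture, standing upright inside the rim with its long sides along the nest's long sides, and let go. Its housing is brittle ceramic: squeeze it with no more than 50 N on each side, and never press it on the fixture with more than 20 N or drop it. Leave the blue and green modules where they are.

Things in the scene. Friction and masses are not known exactly. Their poses are not given: they have to be found in the camera images.
- module_orange: White ceramic block 60 mm (its x) x 36 mm (y) x 34 mm high, about 90 g, with a round orange collar (31 mm across, top at 41 mm) round the lens on top and orange labels on its short ends. Stands on a black mat 3 mm thick. Origin: centre of its underside, z up. Take it by its long sides, across 36 mm. Breaks if squeezed with over 50 N a side (100 N summed over the fingers).
- module_blue: Same build as the orange one (white housing 60 x 36 x 34 mm, collar to 41 mm) but with a blue collar and blue end labels. A bystander: leave it where it stands. Origin at the centre of its underside, x along the 60 mm side, z up.
- module_green: Same build as the orange one (white housing 60 x 36 x 34 mm, collar to 41 mm) but with a green collar and green end labels. A bystander: leave it where it stands. Origin at the centre of its underside, x along the 60 mm side, z up.
- fixture: Fixed base 150 x 130 x 14 mm (x, y, z); origin: centre of its underside. Blue-rimmed nest centred above it: inside 84 mm (x) by 60 mm (y), rim 8 mm thick, top at z 36. Its floor is a black plate, top at z 30, on springs: sinks up to 8 mm, 0.8 N per mm, to a hard stop (module's weight: 1 mm). Grey box 45 mm high at x 75 to 125. Over 20 N of module on fixture breaks the module.
There are look-alikes about, which are no part of the job. What is shaped like the module_orange but brown or red is not meant.

How it is judged:
By the outcome, as a careful person would: the job done as asked, in the order asked, and still so for the second after the job is handed in, with the robot touching nothing.
It also fails if it takes over 42 s, if anything falls off the work surface, if the arm or the gripper's body presses on something with over 40 N, if the wrist force passes 120 N, or if a joint passes its speed limit or range.

## Working session

There is one attempt and no reset: what is moved stays moved. The work goes in short steps, Python scripts to look and compute and a tool call to move; the robot and the scene stay as the last step left them, time stands still between calls to the robot, and variables do not carry over. Pictures are saved under pics/ and viewed, and the job is handed in when it is done.

Besides the shell and the picture viewer there is one more tool, called after ">>>" by a JSON object that holds its "fn" and its "kwargs", one argument or row to a line. carry_out: Moves the arm, as the interface text tells. Its arguments: {"type":"object","properties":{"steps":{"type":"array","items":{"type":"object","properties":{"xyz":{"type":"array","items":{"type":"number"}},"rot":{"type":"array","items":{"type":"number"}}}}},"grip":{"type":"number"},"force":{"type":"number"}},"required":["steps"]}

```bash
mkdir -p pics; ls; python3 - <<'E'
from plant import *
import cv2
s=read_state();print(s)
for n in("scene","top","wrist"):
    print(n,calibration(n)); cv2.imwrite(f"pics/{n}0.png",read_camera(n)[:,:,::-1])
try: print(nose_length)
except Exception as e: print(e)
import plant; print(dir(plant))
E
```

```text
pics
{'t': 0.0, 'q': array([ 1.03758694e+00,  1.31146888e-01,  1.48927626e+00, -3.74076601e-06,
        1.52301424e+00, -8.54209555e-02]), 'dq': array([-9.65179455e-05,  3.35135323e-04, -1.50583696e-03, -7.14263331e-04,
       -7.40338905e-04,  7.36284248e-05]), 'joint_torque': array([-1.49090461e-03, -5.59872794e+01, -4.91737068e+01,  7.65833328e-02,
        3.62774951e-02, -1.57952327e-04]), 'tool_pos': array([0.25949875, 0.5403776 , 0.23459762]), 'orientation': array([ 2.65849819e+00,  1.67231962e+00, -2.57208938e-03]), 'force': array([-0.01319186,  0.04091363, -0.60028023]), 'wrist_torque': array([-0.04814262,  0.00643397,  0.01816768]), 'opening': 0.09274568978967579}
scene {'fov_y': 47.91781993379028, 'cx': 321.71843520707284, 'cy': 242.329797243965, 'xyz': array([1.48193306, 0.31529916, 0.6942371 ]), 'attitude': array([-1.50083961, -1.83303291,  0.97417043])}
top {'fov_y': 49.14101584854689, 'cx': 313.5010118736955, 'cy': 239.740634692234, 'xyz': array([0.46004282, 0.13317206, 1.34242326]), 'attitude': array([-2.16393523,  2.16543895, -0.11574898])}
wrist {'fov_y': 69.31356192671899, 'cx': 319.52862112540225, 'cy': 241.88607071848918, 'xyz': array([0.196064  , 0.57133439, 0.38449676]), 'attitude': array([2.46790061, 1.55179835, 0.19871574])}
0.017
['IKError', '__builtins__', '__cached__', '__doc__', '__file__', '__loader__', '__name__', '__package__', '__spec__', 'calibration', 'close_job', 'nose_length', 'read_camera', 'read_state']
```

View pics/scene0.png

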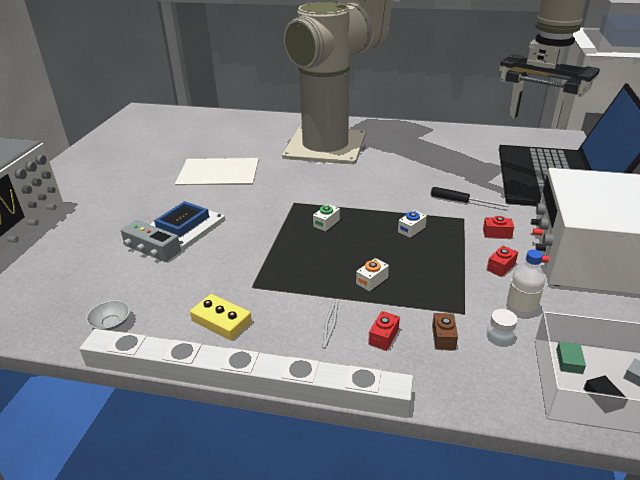

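View pics/top0.png

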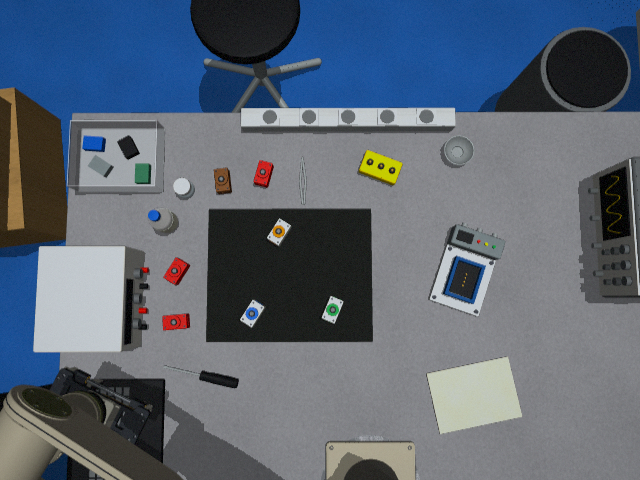

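View pics/wrist0.png

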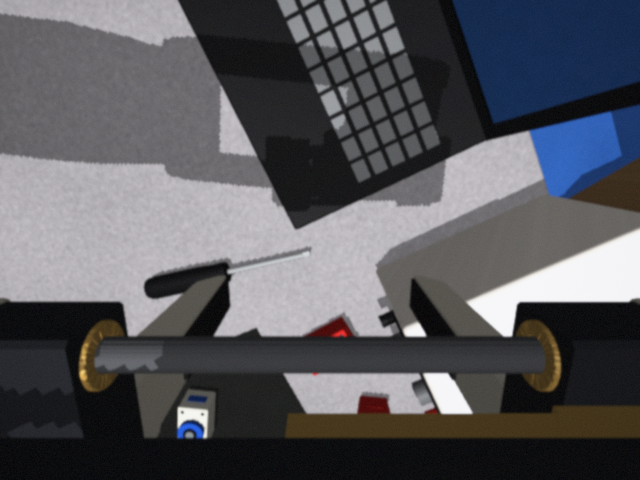

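The top view shows these candidates:
- White module with orange collar at (279,232).
- White modules with a blue collar at (252,314) and a green collar at (333,309).
- Brown look-alike at (222,180), and red ones at (263,173), (176,271) and (176,321).

By the description, the one at (279,232) is the target. The fixture is at (465,275). Next I'll check crops and measure.

```bash
cat > h.py <<'E'
import numpy as np, cv2
from scipy.spatial.transform import Rotation as R
from plant import *
def K(c): 
    f=240/np.tan(np.radians(c['fov_y']/2)); return np.array([[f,0,c['cx']],[0,f,c['cy']],[0,0,1]])
def ray(c,uv,z):
    d=R.from_rotvec(c['attitude']).as_matrix()@np.linalg.inv(K(c))@np.array([*uv,1.]); p=np.array(c['xyz']); return p+d*(z-p[2])/d[2]
def proj(c,P):
    M=R.from_rotvec(c['attitude']).as_matrix(); q=(np.atleast_2d(P)-c['xyz'])@M; q=q@K(c).T; return q[:,:2]/q[:,2:]
E
python3 - <<'E'
from h import *
im=cv2.imread('pics/top0.png');c=calibration('top')
a=cv2.resize(im[202:262,249:309],(480,480),interpolation=cv2.INTER_CUBIC)
cv2.imwrite('pics/modcrop.png',a)
cv2.imwrite('pics/fixcrop.png',cv2.resize(im[215:325,420:520],(600,660)[:2],interpolation=cv2.INTER_CUBIC)[:600])
sc=cv2.imread('pics/scene0.png')
cv2.imwrite('pics/scmod.png',cv2.resize(sc[240:310,330:420],(720,560),interpolation=cv2.INTER_CUBIC))
cv2.imwrite('pics/scfix.png',cv2.resize(sc[190:270,115:235],(780,520),interpolation=cv2.INTER_CUBIC))
print(ray(c,(279,232),.044),ray(c,(465,279),.036),ray(c,(370,445),0))
hsv=cv2.cvtColor(im,cv2.COLOR_BGR2HSV)
def rect(mask,z,name):
    n,l,st,ce=cv2.connectedComponentsWithStats(mask.astype(np.uint8))
    i=1+np.argmax(st[1:,4]); cn=np.argwhere(l==i)[:,::-1].astype(np.float32)
    # world points
    P=np.array([ray(c,p,z)[:2] for p in cn]).astype(np.float32)
    r=cv2.minAreaRect(P*1000); print(name,st[i],ce[i],r, P.mean(0))
H,S,V=cv2.split(hsv)
sub=np.zeros(H.shape,bool);sub[212:256,255:305]=1
rect((V>120)&sub,.037,'mod')
rect((H<22)&(S>150)&(V>150)&sub,.044,'collar')
sub[:]=0;sub[240:320,425:510]=1
rect((H>95)&(H<130)&(S>120)&sub,.036,'nest')
for n,b in(('blue',(300,330,237,268)),('green',(292,326,318,350))):
    s2=np.zeros(H.shape,bool);s2[b[0]:b[1],b[2]:b[3]]=1;rect((V>120)&s2,.037,n)
E
```

```text
[0.6211381  0.22145577 0.044     ] [ 0.50421526 -0.24047736  0.036     ] [ 0.09700047 -0.00352287  0.        ]
mod [267 218  24  27 299] [278.55518395 231.35117057] ((623.8056030273438, 223.4847869873047), (35.492923736572266, 59.89096450805664), 58.381324768066406) [0.6236677  0.22304961]
collar [273 226  12  11  71] [278.1971831  231.15492958] ((623.6642456054688, 222.7435760498047), (27.50783348083496, 25.12453842163086), 89.95366668701172) [0.623268   0.22347121]
nest [443 257  43  47 568] [463.64788732 279.91549296] ((502.7458190917969, -237.66578674316406), (79.7817611694336, 99.28020477294922), 70.54058837890625) [ 0.5020449  -0.23705818]
blue [240 300  24  27 323] [251.82662539 312.92260062] ((421.2146911621094, 287.5348205566406), (35.4213752746582, 59.39521789550781), 57.69997024536133) [0.4211244 0.2875946]
green [322 296  21  27 303] [332.18811881 309.20132013] ((429.9621276855469, 89.59214782714844), (35.12458801269531, 59.56027603149414), 66.91136169433594) [0.43011352 0.08949977]
```

View pics/modcrop.png

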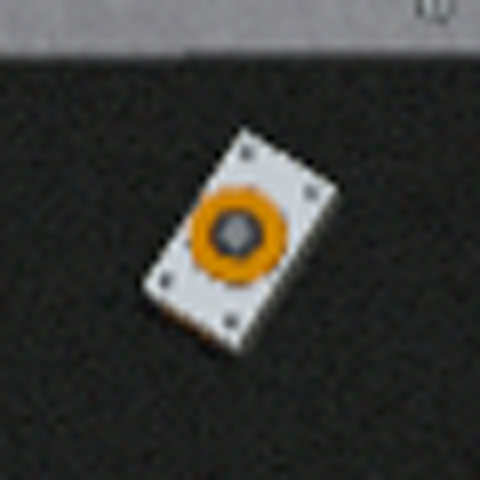

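View pics/fixcrop.png

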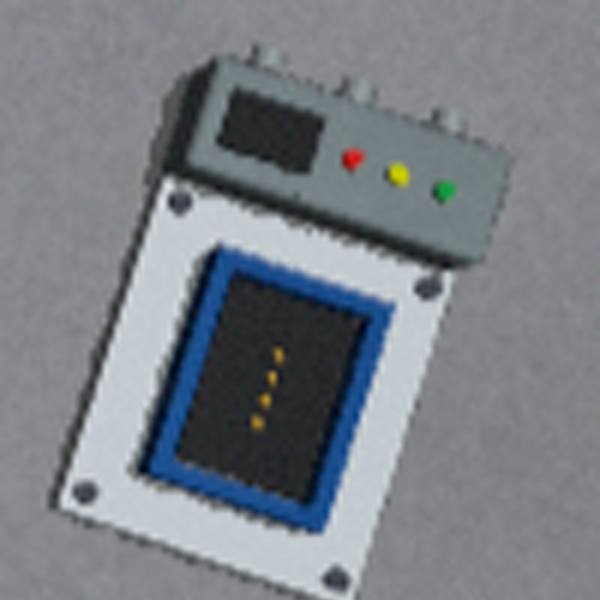

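View pics/scmod.png

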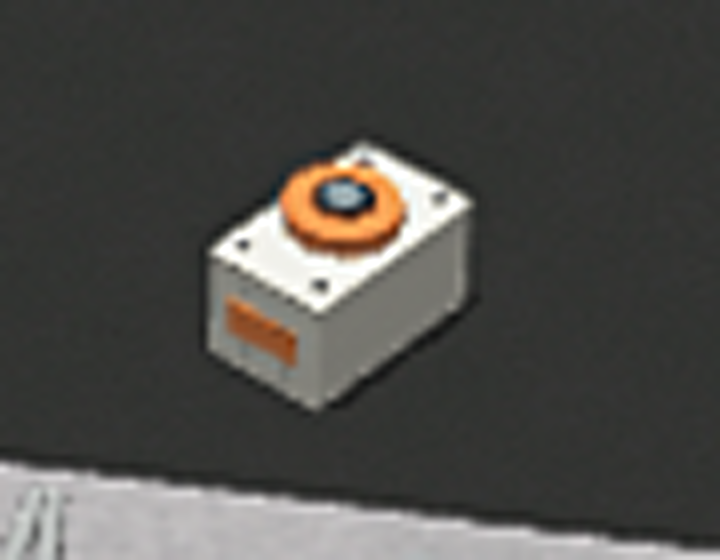

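View pics/scfix.png

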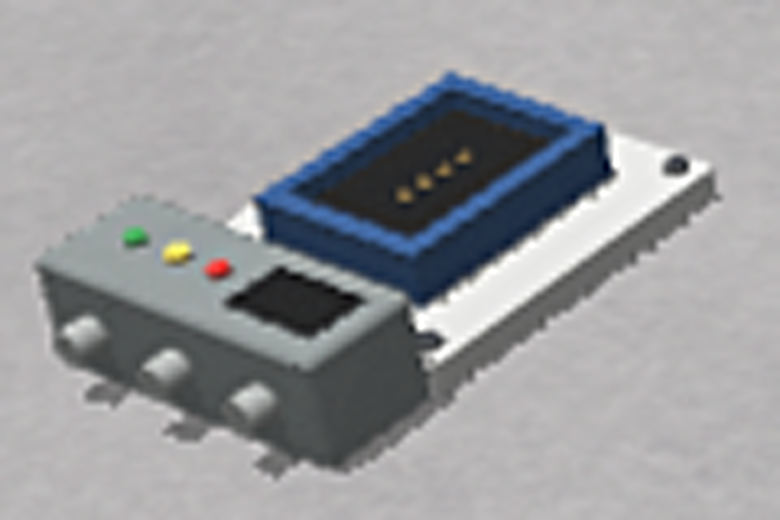

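The crops show a white body with an orange collar and an orange end label at (279,232), so the target is confirmed. The nest is at about (464,280), with the grey box at its +x end. I'll move above the module for a closer wrist view.

>>> {"fn": "carry_out", "kwargs": {
  "steps": [
    {"xyz":[1.5,-1.3,0],"rot":[0,0,-0.4]},
    {"xyz":[4,-3.5,0],"rot":[0,0,-1]},
    {"xyz":[7,-6.1,0],"rot":[0,0,-2]},
    {"xyz":[10,-8.7,0],"rot":[0,0,-3]},
    {"xyz":[13,-11.4,0],"rot":[0,0,-4]},
    {"xyz":[16,-14,0],"rot":[0,0,-5]},
    {"xyz":[19,-16.6,0],"rot":[0,0,-5.5]},
    {"xyz":[22,-19.2,-0.5],"rot":[0,0,-5.9]},
    {"xyz":[25,-21.9,-1],"rot":[0,0,-5.9]},
    {"xyz":[28,-24.5,-1.5],"rot":[0,0,-5.9]}
  ],
  "grip": 1
}}

```text
t: 1.15
tool_pos: [0.5407, 0.2945, 0.2202]
orientation: [-2.742, -1.534, 0.001]
force: [0.4, 1.0, 1.0]
opening: 0.0934
```

>>> {"fn": "carry_out", "kwargs": {
  "steps": [
    {"xyz":[2.5,-2.2,-1]},
    {"xyz":[5,-4.4,-2]},
    {"xyz":[7,-6.1,-3]},
    {"xyz":[8.3,-7.2,-4]},
    {"xyz":[8.4,-7.3,-5]},
    {"xyz":[8.4,-7.3,-5]},
    {"xyz":[8.4,-7.3,-5]}
  ]
}}

```text
validation failed for argument at $.st...
```

```bash
python3 - <<'E'
from h import *
s=read_state();c=calibration('wrist');im=read_camera('wrist')[:,:,::-1].copy()
cv2.imwrite('pics/w1.png',im);print(s['t'],s['tool_pos'],s['orientation'],s['force'],c)
import pickle;pickle.dump((s,c),open('w1.pkl','wb'))
cv2.imwrite('pics/t1.png',read_camera('top')[:,:,::-1])
E
```

```text
1.15 [0.54070623 0.29446968 0.22016538] [-2.74182770e+00 -1.53355590e+00  6.07999899e-04] [0.43243039 0.96250769 0.97418483] {'fov_y': 69.31356192671899, 'cx': 319.52862112540225, 'cy': 241.88607071848918, 'xyz': array([0.48065954, 0.33157364, 0.36998554]), 'attitude': array([2.54027523, 1.41995048, 0.18318205])}
```

View pics/w1.png

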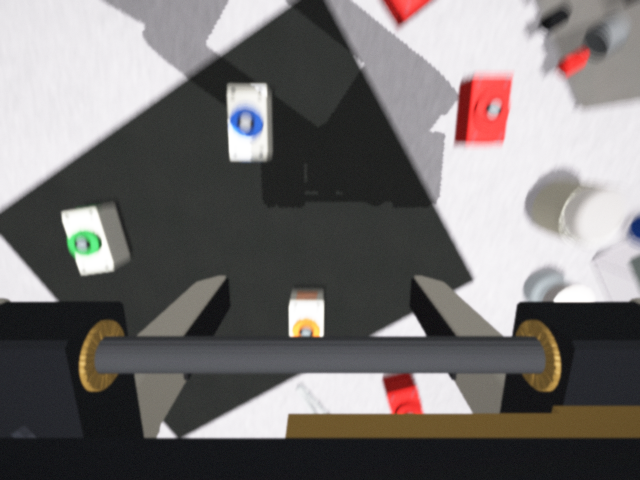

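The rows need "rot". I'll go slightly past the module, so it shows above the gripper's crossbar, which now hides it at (305,325).

>>> {"fn": "carry_out", "kwargs": {
  "steps": [
    {"xyz":[3,-2.3,-0.5],"rot":[0,0,0]},
    {"xyz":[6,-4.6,-1.5],"rot":[0,0,0]},
    {"xyz":[9,-7,-2.5],"rot":[0,0,0]},
    {"xyz":[11.5,-9,-3.5],"rot":[0,0,0]},
    {"xyz":[13,-10,-4],"rot":[0,0,0]},
    {"xyz":[13.5,-10.5,-4],"rot":[0,0,0]},
    {"xyz":[13.5,-10.5,-4],"rot":[0,0,0]},
    {"xyz":[13.5,-10.5,-4],"rot":[0,0,0]},
    {"xyz":[13.5,-10.5,-4],"rot":[0,0,0]}
  ]
}}

```text
t: 2.15
tool_pos: [0.6742, 0.1921, 0.1815]
orientation: [-2.741, -1.536, -0.001]
force: [-0.7, -0.3, 0.5]
opening: 0.0928
```

```bash
python3 - <<'E'
from h import *
s=read_state();c=calibration('wrist');im=read_camera('wrist')[:,:,::-1].copy()
cv2.imwrite('pics/w2.png',im);print(s['t'],s['tool_pos'],s['orientation'],s['force'],c)
import pickle;pickle.dump((s,c),open('w2.pkl','wb'))
cv2.imwrite('pics/t2.png',read_camera('top')[:,:,::-1])
E
```

```text
2.15 [0.67423714 0.19212323 0.18146184] [-2.74075403e+00 -1.53551875e+00 -1.33481508e-03] [-0.67329961 -0.28295704  0.45857664] {'fov_y': 69.31356192671899, 'cx': 319.52862112540225, 'cy': 241.88607071848918, 'xyz': array([0.61397169, 0.22904737, 0.33121429]), 'attitude': array([2.53932147, 1.421529  , 0.18518342])}
```

View pics/w2.png

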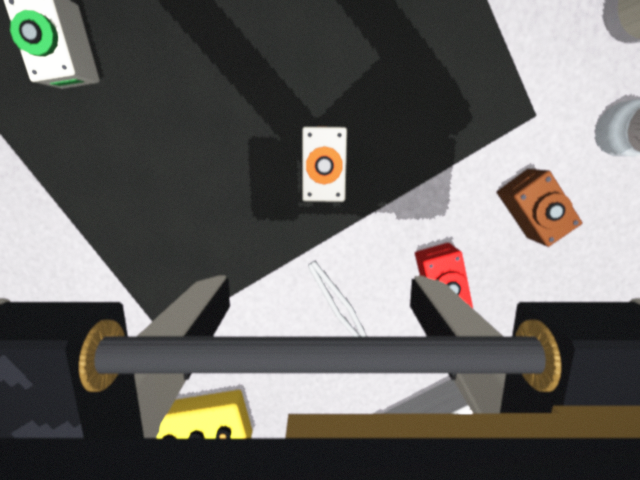

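The orange module is clear at (325,164), seen from straight above and well lined up with the jaws. Measuring it now.

```bash
python3 - <<'E'
from h import *
import pickle
s,c=pickle.load(open('w2.pkl','rb'));im=cv2.imread('pics/w2.png')
hsv=cv2.cvtColor(im,cv2.COLOR_BGR2HSV);H,S,V=cv2.split(hsv)
sub=np.zeros(H.shape,bool);sub[115:212,290:360]=1
def wm(m,z):
    cn=np.argwhere(m)[:,::-1]
    P=np.array([ray(c,p,z)[:2] for p in cn]).astype(np.float32)*1000
    return cv2.minAreaRect(P),P.mean(0)
print('top',wm((V>120)&sub,.037))
print('collar',wm((H<22)&(S>120)&(V>120)&sub,.044))
m=R.from_rotvec(s['orientation']).as_matrix();print(m[:,0],np.degrees(np.arctan2(m[1,0],m[0,0])),m[:,2])
E
```

```text
top (((626.0237426757812, 225.84461975097656), (36.31075668334961, 59.99009323120117), 58.002723693847656), array([625.18634, 226.30058], dtype=float32))
collar (((625.8448486328125, 225.61273193359375), (28.381179809570312, 28.44317626953125), 58.48191833496094), array([625.7418, 225.9351], dtype=float32))
[5.22203327e-01 8.52820690e-01 7.45405740e-04] 58.51982755693556 [ 7.37295683e-04  4.22582633e-04 -9.99999639e-01]
```

>>> {"fn": "carry_out", "kwargs": {
  "steps": [
    {"xyz":[-2,1.4,-1],"rot":[0,0,0]},
    {"xyz":[-4.4,3,-3],"rot":[0,0,-0.3]},
    {"xyz":[-4.9,3.4,-5],"rot":[0,0,-0.3]},
    {"xyz":[-4.9,3.4,-8],"rot":[0,0,-0.3]},
    {"xyz":[-4.9,3.4,-10.5],"rot":[0,0,-0.3]},
    {"xyz":[-4.9,3.4,-12.5],"rot":[0,0,-0.3]},
    {"xyz":[-4.9,3.4,-14],"rot":[0,0,-0.3]},
    {"xyz":[-4.9,3.4,-14.8],"rot":[0,0,-0.3]},
    {"xyz":[-4.9,3.4,-15.1],"rot":[0,0,-0.3]},
    {"xyz":[-4.9,3.4,-15.1],"rot":[0,0,-0.3]}
  ]
}}

```text
t: 3.25
tool_pos: [0.626, 0.225, 0.0301]
orientation: [2.746, 1.527, 0.001]
force: [-0.1, 0.4, -0.4]
opening: 0.093
```

```bash
python3 - <<'E'
from h import *
s=read_state();print(s['t'],s['tool_pos'],s['orientation'],s['force'],s['opening'])
im=read_camera('scene')[:,:,::-1]
cv2.imwrite('pics/s3.png',cv2.resize(im[160:320,270:470],(750,600),interpolation=cv2.INTER_CUBIC))
E
```

```text
3.25 [0.62604319 0.22501742 0.03007585] [2.74566428e+00 1.52651418e+00 8.28102411e-04] [-0.10595261  0.35642066 -0.41970639] 0.09296935717860186
```

View pics/s3.png

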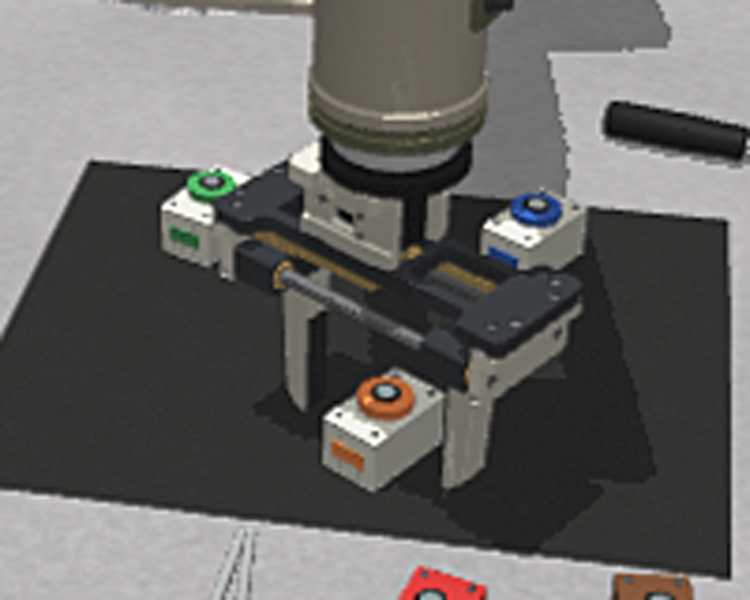

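The module stands between both fingers with a gap on each side. I'll close in two stages with a modest force.

>>> {"fn": "carry_out", "kwargs": {
  "steps": [
    {"xyz":[0,0,0],"rot":[0,0,0]},
    {"xyz":[0,0,0],"rot":[0,0,0]},
    {"xyz":[0,0,0],"rot":[0,0,0]},
    {"xyz":[0,0,0],"rot":[0,0,0]},
    {"xyz":[0,0,0],"rot":[0,0,0]},
    {"xyz":[0,0,0],"rot":[0,0,0]}
  ],
  "grip": 0.46,
  "force": 8
}}

```text
t: 3.9
tool_pos: [0.6258, 0.2249, 0.0297]
orientation: [-2.746, -1.526, -0.0]
force: [0.8, -0.1, -0.2]
opening: 0.0497
```

>>> {"fn": "carry_out", "kwargs": {
  "steps": [
    {"xyz":[0,0,0],"rot":[0,0,0]},
    {"xyz":[0,0,0],"rot":[0,0,0]},
    {"xyz":[0,0,0],"rot":[0,0,0]},
    {"xyz":[0,0,0],"rot":[0,0,0]},
    {"xyz":[0,0,0],"rot":[0,0,0]}
  ],
  "grip": 0.2,
  "force": 8
}}

```text
t: 4.4
tool_pos: [0.6257, 0.2249, 0.0296]
orientation: [-2.746, -1.526, 0.0]
force: [0.6, 0.5, 0.2]
opening: 0.0356
```

>>> {"fn": "carry_out", "kwargs": {
  "steps": [
    {"xyz":[0,0,0],"rot":[0,0,0]},
    {"xyz":[0,0,0],"rot":[0,0,0]},
    {"xyz":[0,0,0],"rot":[0,0,0]}
  ],
  "grip": 0.2,
  "force": 18
}}

```text
t: 4.7
tool_pos: [0.6257, 0.2248, 0.0296]
orientation: [-2.746, -1.526, 0.0]
force: [-0.0, 0.6, -0.2]
opening: 0.0361
```

It is held at 36 mm. Lifting.

>>> {"fn": "carry_out", "kwargs": {
  "steps": [
    {"xyz":[0,0,0.5],"rot":[0,0,0]},
    {"xyz":[0,0,1.5],"rot":[0,0,0]},
    {"xyz":[0,0,3],"rot":[0,0,0]},
    {"xyz":[0,0,5],"rot":[0,0,0]},
    {"xyz":[0,0,7.5],"rot":[0,0,0]},
    {"xyz":[0,0,9.5],"rot":[0,0,0]},
    {"xyz":[0,0,10.5],"rot":[0,0,0]},
    {"xyz":[0,0,11],"rot":[0,0,0]},
    {"xyz":[0,0,11],"rot":[0,0,0]}
  ]
}}

```text
t: 5.6
tool_pos: [0.6261, 0.225, 0.1405]
orientation: [2.746, 1.526, 0.002]
force: [-0.7, -0.6, -1.0]
opening: 0.0364
```

```bash
python3 - <<'E'
from h import *
s=read_state();print(s['t'],s['tool_pos'],s['orientation'],s['force'],s['opening'])
im=read_camera('scene')[:,:,::-1]
cv2.imwrite('pics/s4.png',cv2.resize(im[120:280,270:470],(750,600),interpolation=cv2.INTER_CUBIC))
cv2.imwrite('pics/w4.png',read_camera('wrist')[:,:,::-1])
E
```

```text
5.6 [0.62609002 0.22496139 0.14048415] [2.74551982e+00 1.52641822e+00 1.83053497e-03] [-0.67600774 -0.62165921 -0.98576539] 0.036351072563637336
```

View pics/s4.png

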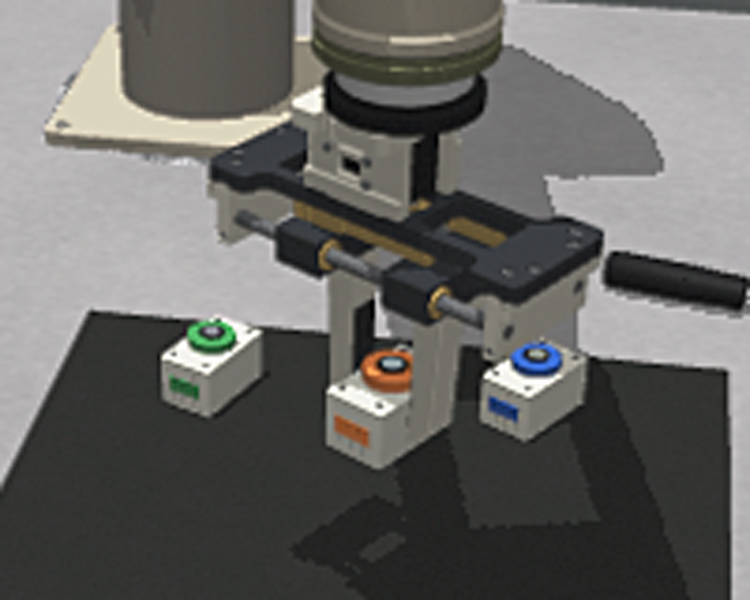

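View pics/w4.png

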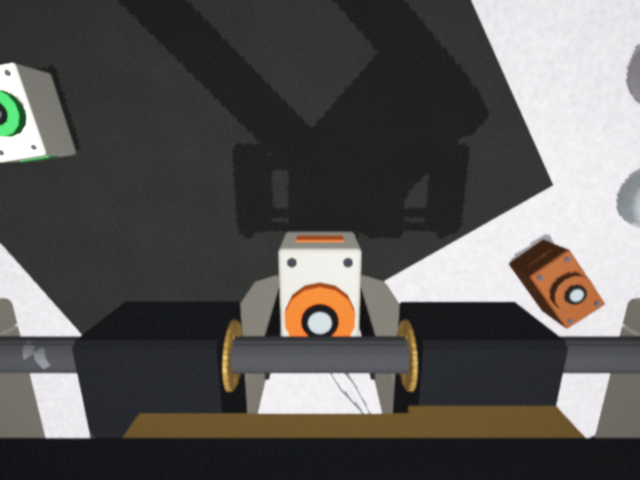

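The module is held level, and the blue and green ones are undisturbed. I'll travel towards the fixture and stop past the nest, so the wrist camera sees it.

>>> {"fn": "carry_out", "kwargs": {
  "steps": [
    {"xyz":[-0.1,-1,0.2],"rot":[0,0,0]},
    {"xyz":[-0.3,-3,0.5],"rot":[0,0,0.5]},
    {"xyz":[-0.6,-6,1],"rot":[0,0,1.5]},
    {"xyz":[-0.9,-9,1.5],"rot":[0,0,2.5]},
    {"xyz":[-1.2,-12.5,2],"rot":[0,0,3.5]},
    {"xyz":[-1.6,-16,2],"rot":[0,0,4.5]},
    {"xyz":[-2,-20,2],"rot":[0,0,5.5]},
    {"xyz":[-2.4,-24,2],"rot":[0,0,6.5]},
    {"xyz":[-2.7,-28,2],"rot":[0,0,7.5]},
    {"xyz":[-3,-32,2],"rot":[0,0,8.5]}
  ]
}}

```text
t: 6.7
tool_pos: [0.5946, -0.0972, 0.1588]
orientation: [-2.624, -1.726, 0.002]
force: [0.4, -0.8, -0.1]
opening: 0.0357
```

>>> {"fn": "carry_out", "kwargs": {
  "steps": [
    {"xyz":[-0.4,-4,0],"rot":[0,0,1]},
    {"xyz":[-0.8,-8,0],"rot":[0,0,2]},
    {"xyz":[-1.2,-11.5,0],"rot":[0,0,2.8]},
    {"xyz":[-1.5,-14,0],"rot":[0,0,3.3]},
    {"xyz":[-1.7,-16,0],"rot":[0,0,3.7]},
    {"xyz":[-1.8,-17,0],"rot":[0,0,3.7]},
    {"xyz":[-1.8,-17,0],"rot":[0,0,3.7]},
    {"xyz":[-1.8,-17,0],"rot":[0,0,3.7]},
    {"xyz":[-1.8,-17,0],"rot":[0,0,3.7]}
  ]
}}

```text
t: 7.6
tool_pos: [0.5779, -0.264, 0.1595]
orientation: [-2.567, -1.811, -0.0]
force: [-0.4, 0.4, -1.3]
opening: 0.036
```

```bash
python3 - <<'E'
from h import *
s=read_state();c=calibration('wrist');im=read_camera('wrist')[:,:,::-1].copy()
cv2.imwrite('pics/w5.png',im);print(s['t'],s['tool_pos'],s['orientation'],s['force'],s['opening'])
import pickle;pickle.dump((s,c),open('w5.pkl','wb'))
hsv=cv2.cvtColor(im,cv2.COLOR_BGR2HSV);H,S,V=cv2.split(hsv)
m=((H>95)&(H<130)&(S>120)&(V>60)).astype(np.uint8)
n,l,st,ce=cv2.connectedComponentsWithStats(m)
for i in range(1,n):
    if st[i,4]>300:
        P=np.array([ray(c,p,.036)[:2] for p in np.argwhere(l==i)[:,::-1]]).astype(np.float32)*1000
        print(st[i],ce[i],cv2.minAreaRect(P))
M=R.from_rotvec(s['orientation']).as_matrix();print(M[:,0],np.degrees(np.arctan2(M[1,0],M[0,0])))
E
```

```text
7.6 [ 0.57789314 -0.26400937  0.15945023] [-2.56671868e+00 -1.81054813e+00 -8.97576642e-05] [-0.39434441  0.37052302 -1.29349141] 0.03595915278831298
[ 268   70  103  137 4615] [318.20780065 133.50530878] ((504.9909973144531, -238.40333557128906), (74.87063598632812, 98.61278533935547), 70.53176879882812)
[3.35487264e-01 9.42044671e-01 3.65530974e-04] 70.39782769899051
```

View pics/w5.png

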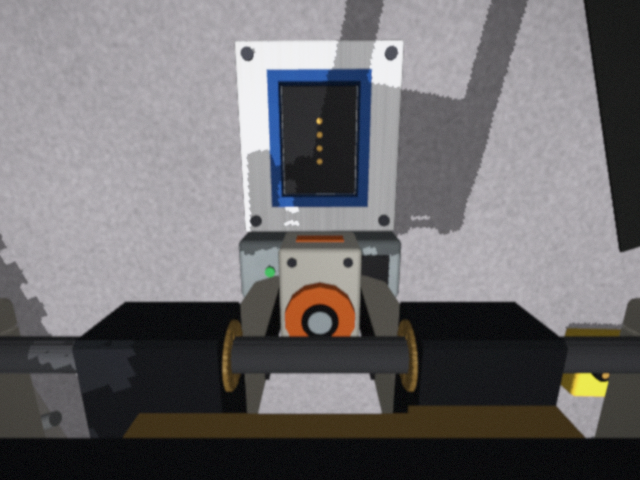

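The nest is clear at (318,134) and already parallel to the jaws (70.5° against 70.4°). I'll measure the held module's position in the same camera, so the shift can be taken as a difference.

```bash
python3 - <<'E'
from h import *
import pickle
from scipy.optimize import least_squares
s,c=pickle.load(open('w5.pkl','rb'));im=cv2.imread('pics/w5.png')
cv2.imwrite('pics/w5c.png',cv2.resize(im[225:345,250:390],(700,600),interpolation=cv2.INTER_CUBIC))
hsv=cv2.cvtColor(im,cv2.COLOR_BGR2HSV);H,S,V=cv2.split(hsv)
m=((H<20)&(S>140)&(V>90)); m[:260]=0; m[338:]=0
ys,xs=np.nonzero(m);print(xs.min(),xs.max(),ys.min(),ys.max())
E=[]
for y in range(ys.min(),ys.max()+1):
    r=xs[ys==y]
    if len(r)and y<335: E+= [(r.min()-.5,y),(r.max()+.5,y)]
zt=s['tool_pos'][2]-.0296+.044
P=np.array([ray(c,p,zt)[:2] for p in E])*1000
f=least_squares(lambda v:np.hypot(P[:,0]-v[0],P[:,1]-v[1])-v[2],[578,-264,15.5],loss='soft_l1');print('circle',f.x,'tool',s['tool_pos'])
M=R.from_rotvec(s['orientation']).as_matrix()
d=np.array([*f.x[:2]/1000,zt])-s['tool_pos'];print('in tool mm',M.T@d*1000)
# corners of the held top: ask for bright region extents
for z,u in((zt-.007,(279,248)),(zt-.007,(361,248))): print(M.T@(ray(c,u,z)-s['tool_pos'])*1000)
# inner nest floor
sub=np.zeros(H.shape,bool);sub[75:200,275:365]=1
mm=(V<60)&sub;n,l,st,ce=cv2.connectedComponentsWithStats(mm.astype(np.uint8));i=1+np.argmax(st[1:,4])
Q=np.array([ray(c,p,.030)[:2] for p in np.argwhere(l==i)[:,::-1]]).astype(np.float32)*1000;print('floor',st[i],cv2.minAreaRect(Q))
# four orange contacts
mo=(H>8)&(H<25)&(S>120)&(V>120)&sub;ys,xs=np.nonzero(mo);print('contacts',ray(c,(xs.mean(),ys.mean()),.03),xs.mean(),ys.mean())
# white base
mw=(V>0)
E
```

```text
226 413 283 337
circle [ 576.62691517 -263.54375241   15.18593411] tool [ 0.57789314 -0.26400937  0.15945023]
in tool mm [  0.0190939   -1.35507916 -14.39942741]
[-17.23163623 -30.29239023  -7.39360599]
[ 17.72107806 -30.2725383   -7.380838  ]
floor [ 279   81   81  116 8190] ((504.6789855957031, -238.18728637695312), (60.4591064453125, 85.15956115722656), 70.50282287597656)
contacts [ 0.50228069 -0.2375192   0.03      ] 318.9230769230769 137.47435897435898
```

View pics/w5c.png

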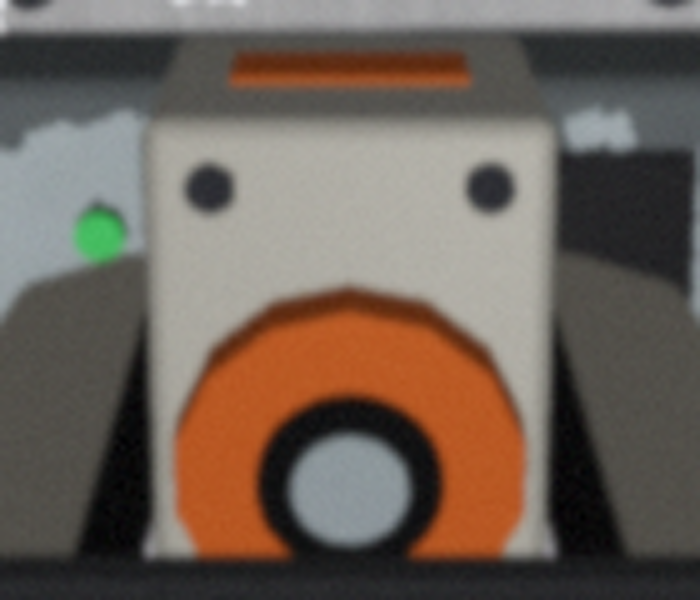

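Module sits at the TCP within 1 mm; nest centre is (504.8, −238.3) mm. Going over the nest and down to about 23 mm above its floor, then a check.

>>> {"fn": "carry_out", "kwargs": {
  "steps": [
    {"xyz":[-1,0.4,0],"rot":[0,0,0]},
    {"xyz":[-3,1.1,0],"rot":[0,0,0.1]},
    {"xyz":[-5,1.8,0],"rot":[0,0,0.1]},
    {"xyz":[-6.6,2.3,-1],"rot":[0,0,0.1]},
    {"xyz":[-7.3,2.6,-2.5],"rot":[0,0,0.1]},
    {"xyz":[-7.3,2.6,-4.5],"rot":[0,0,0.1]},
    {"xyz":[-7.3,2.6,-6.3],"rot":[0,0,0.1]},
    {"xyz":[-7.3,2.6,-7.5],"rot":[0,0,0.1]},
    {"xyz":[-7.3,2.6,-8],"rot":[0,0,0.1]},
    {"xyz":[-7.3,2.6,-8],"rot":[0,0,0.1]}
  ]
}}

```text
t: 8.65
tool_pos: [0.5046, -0.2386, 0.0791]
orientation: [-2.565, -1.812, 0.001]
force: [-0.0, -0.2, -0.5]
opening: 0.036
```

```bash
python3 - <<'E'
from h import *
s=read_state();c=calibration('wrist');im=read_camera('wrist')[:,:,::-1].copy()
cv2.imwrite('pics/w6.png',im);print(s['t'],s['tool_pos'],s['force'],s['opening'])
cv2.imwrite('pics/s6.png',cv2.resize(read_camera('scene')[120:280,100:300,::-1],(750,600),interpolation=cv2.INTER_CUBIC))
E
```

```text
8.65 [ 0.5045857  -0.2386343   0.07913008] [-0.03777826 -0.16363616 -0.46604114] 0.035968610475340085
```

View pics/w6.png

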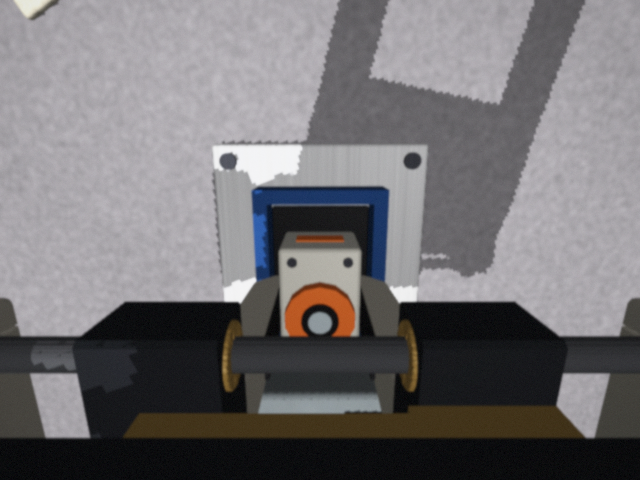

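View pics/s6.png

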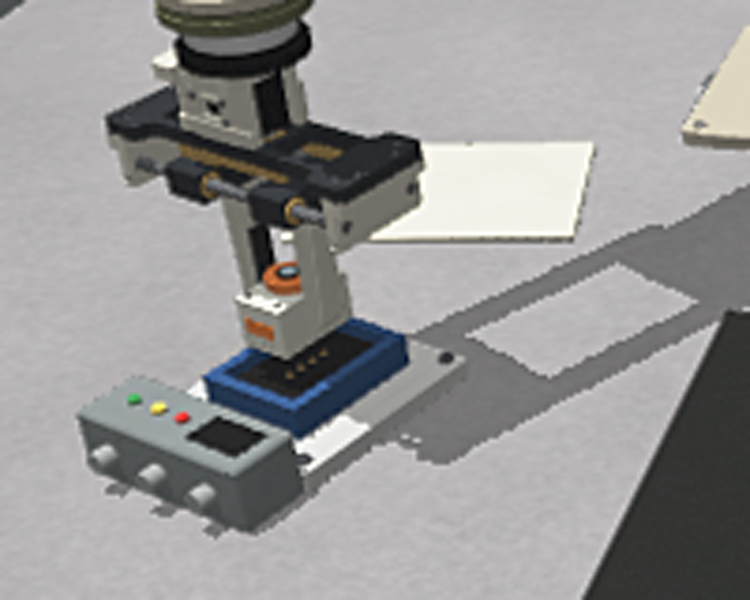

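The held module is centred between the rim sides (253–388, module 279–361), square to it and above the floor. Lowering slowly.

>>> {"fn": "carry_out", "kwargs": {
  "steps": [
    {"xyz":[0,0,-0.5],"rot":[0,0,0]},
    {"xyz":[0,0,-1],"rot":[0,0,0]},
    {"xyz":[0,0,-1.4],"rot":[0,0,0]},
    {"xyz":[0,0,-1.7],"rot":[0,0,0]},
    {"xyz":[0,0,-1.9],"rot":[0,0,0]},
    {"xyz":[0,0,-2.1],"rot":[0,0,0]},
    {"xyz":[0,0,-2.2],"rot":[0,0,0]},
    {"xyz":[0,0,-2.3],"rot":[0,0,0]},
    {"xyz":[0,0,-2.3],"rot":[0,0,0]},
    {"xyz":[0,0,-2.3],"rot":[0,0,0]}
  ]
}}

```text
t: 9.75
tool_pos: [0.5048, -0.2392, 0.0567]
orientation: [2.566, 1.812, 0.0]
force: [0.4, -0.6, -1.3]
opening: 0.0357
```

```bash
python3 - <<'E'
from h import *
F=[]
for k in range(3):
    im=read_camera(('scene','scene','wrist')[k]); s=read_state(); F.append(s['force']); 
    if k==1: cv2.imwrite('pics/s7.png',cv2.resize(im[150:270,120:270,::-1],(750,600),interpolation=cv2.INTER_CUBIC))
print(s['t'],s['tool_pos'],np.mean(F,0),s['opening'])
E
```

```text
9.9 [ 0.50485581 -0.23920353  0.05676239] [-0.18650963 -0.48521427 -0.45100684] 0.03630399024060282
```

View pics/s7.png

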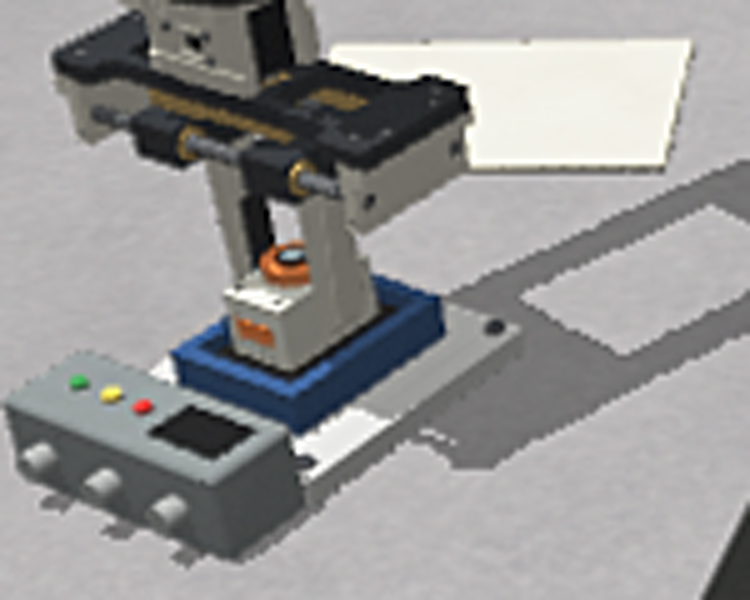

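The module stands in the nest at floor contact. One more millimetre takes up its weight on the springs, with fingertips still about 2 mm above the rim; then release slowly.

>>> {"fn": "carry_out", "kwargs": {
  "steps": [
    {"xyz":[0,0,-0.05],"rot":[0,0,0]},
    {"xyz":[0,0,-0.1],"rot":[0,0,0]},
    {"xyz":[0,0,-0.1],"rot":[0,0,0]},
    {"xyz":[0,0,-0.1],"rot":[0,0,0]},
    {"xyz":[0,0,-0.1],"rot":[0,0,0]}
  ]
}}

```text
t: 10.4
tool_pos: [0.5048, -0.2391, 0.0557]
orientation: [2.566, 1.812, -0.0]
force: [0.2, 0.6, -0.9]
opening: 0.0359
```

>>> {"fn": "carry_out", "kwargs": {
  "steps": [
    {"xyz":[0,0,0],"rot":[0,0,0]},
    {"xyz":[0,0,0],"rot":[0,0,0]},
    {"xyz":[0,0,0],"rot":[0,0,0]},
    {"xyz":[0,0,0],"rot":[0,0,0]}
  ],
  "force": 5
}}

```text
t: 10.8
tool_pos: [0.5048, -0.2392, 0.0556]
orientation: [2.566, 1.812, -0.0]
force: [0.7, -0.1, -0.8]
opening: 0.0359
```

>>> {"fn": "carry_out", "kwargs": {
  "steps": [
    {"xyz":[0,0,0],"rot":[0,0,0]},
    {"xyz":[0,0,0],"rot":[0,0,0]},
    {"xyz":[0,0,0],"rot":[0,0,0]},
    {"xyz":[0,0,0],"rot":[0,0,0]},
    {"xyz":[0,0,0],"rot":[0,0,0]},
    {"xyz":[0,0,0],"rot":[0,0,0]},
    {"xyz":[0,0,0],"rot":[0,0,0]}
  ],
  "grip": 0.75
}}

```text
t: 11.5
tool_pos: [0.5048, -0.2392, 0.0556]
orientation: [2.566, 1.812, -0.0]
force: [-0.1, 0.6, -0.0]
opening: 0.0697
```

```bash
python3 - <<'E'
from h import *
s=read_state();print(s['t'],s['tool_pos'],s['force'],s['opening'])
cv2.imwrite('pics/s8.png',cv2.resize(read_camera('scene')[150:270,120:270,::-1],(750,600),interpolation=cv2.INTER_CUBIC))
E
```

```text
11.5 [ 0.50477007 -0.23915471  0.05564333] [-0.11686002  0.63720499 -0.00563507] 0.06965117355874725
```

View pics/s8.png

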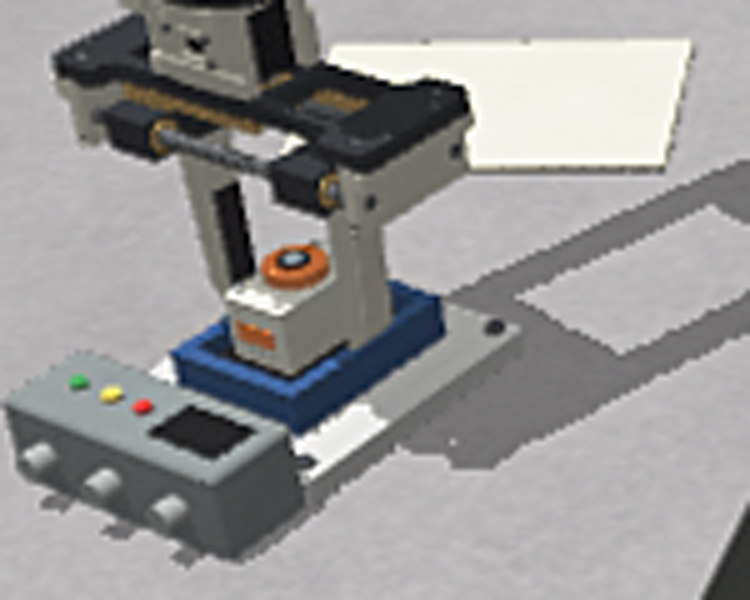

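Both fingers are clear of the module, which stands freely. Raising straight up, then back past the nest for a final look.

>>> {"fn": "carry_out", "kwargs": {
  "steps": [
    {"xyz":[0,0,0.5],"rot":[0,0,0]},
    {"xyz":[0,0,1.5],"rot":[0,0,0]},
    {"xyz":[0,0,3],"rot":[0,0,0]},
    {"xyz":[0,0,5],"rot":[0,0,0]},
    {"xyz":[0,0,8],"rot":[0,0,0]},
    {"xyz":[1.5,-0.5,11],"rot":[0,0,0]},
    {"xyz":[4,-1.4,13],"rot":[0,0,0]},
    {"xyz":[7,-2.5,14],"rot":[0,0,0]},
    {"xyz":[8,-2.8,14],"rot":[0,0,0]},
    {"xyz":[8,-2.8,14],"rot":[0,0,0]}
  ]
}}

```text
t: 12.55
tool_pos: [0.5862, -0.2677, 0.1976]
orientation: [2.564, 1.811, 0.002]
force: [0.3, -0.2, -1.1]
opening: 0.0697
```

>>> {"fn": "carry_out", "kwargs": {
  "steps": [
    {"xyz":[0,0,0],"rot":[0,0,0]},
    {"xyz":[0,0,0],"rot":[0,0,0]},
    {"xyz":[0,0,0],"rot":[0,0,0]}
  ]
}}

```text
t: 12.85
tool_pos: [0.5841, -0.2669, 0.1956]
orientation: [-2.566, -1.811, 0.0]
force: [-0.3, -0.3, 0.8]
opening: 0.0698
```

```bash
python3 - <<'E'
from h import *
s=read_state();c=calibration('wrist');im=read_camera('wrist')[:,:,::-1].copy();cv2.imwrite('pics/w9.png',im)
print(s['t'],s['tool_pos'],s['force'],np.abs(s['dq']).max())
hsv=cv2.cvtColor(im,cv2.COLOR_BGR2HSV);H,S,V=cv2.split(hsv)
m=((H>95)&(H<130)&(S>120)&(V>50)).astype(np.uint8);n,l,st,ce=cv2.connectedComponentsWithStats(m);i=1+np.argmax(st[1:,4])
w=lambda q,z:np.array([ray(c,p,z)[:2] for p in q]).astype(np.float32)*1000
print('nest',st[i],cv2.minAreaRect(w(np.argwhere(l==i)[:,::-1],.036)))
x,y,ww,hh=st[i][:4];sub=np.zeros(H.shape,bool);sub[y+10:y+hh-10,x+16:x+ww-16]=1
m=((V>100)&sub&((S<70)|(H<22))).astype(np.uint8);m=cv2.morphologyEx(m,cv2.MORPH_OPEN,np.ones((3,3),np.uint8))
print('mod top',cv2.minAreaRect(w(np.argwhere(m)[:,::-1],.063)))
sc=read_camera('scene')[:,:,::-1];cv2.imwrite('pics/s9.png',cv2.resize(sc[170:300,110:430],(800,325),interpolation=cv2.INTER_CUBIC))
E
```

```text
12.85 [ 0.58405791 -0.26689494  0.19563507] [-0.28836779 -0.25937267  0.84810522] 0.0045780762498405115
nest [ 275   71   91  121 3605] ((504.6588134765625, -238.24269104003906), (74.70458221435547, 97.49351501464844), 70.40241241455078)
mod top ((504.0738220214844, -239.23648071289062), (35.6242561340332, 58.481910705566406), 70.40091705322266)
```

View pics/w9.png

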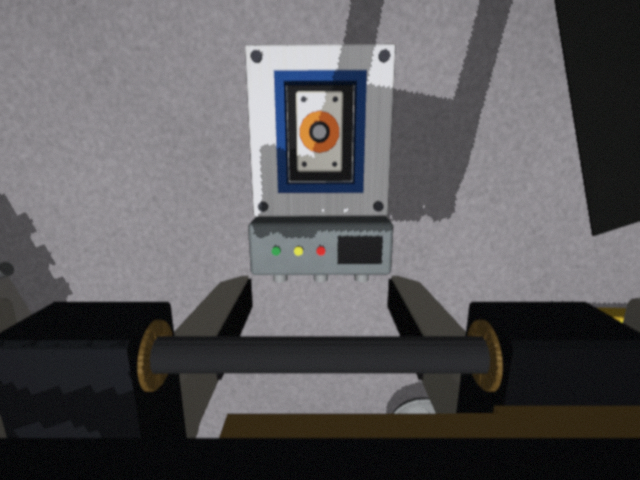

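View pics/s9.png

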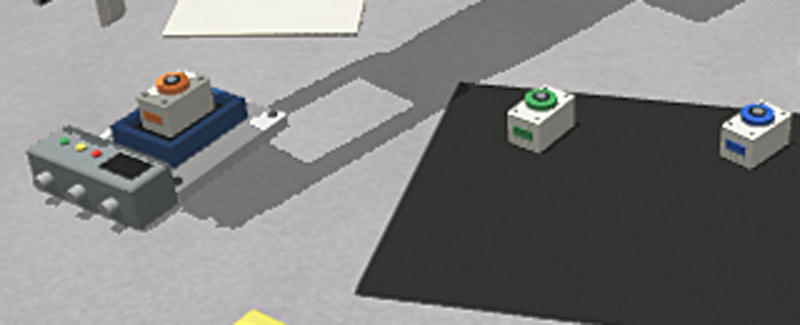

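The module stands upright in the nest at (320,132), about 1 mm off centre and parallel to the rim. The arm is clear and at rest.

```bash
python3 -c "
from plant import *
print(close_job())"
```

```text
the job is handed in; nothing more can be done
None
```

The orange-collared module is standing upright in the blue-rimmed nest, released, and the job is handed in. It took about 13 s of the 42 s allowed.

- **Grip:** I took it by its long sides at an 18 N setting and cut that to 5 N before letting go. The finger opening read 36 mm throughout.
- **Placing:** I lowered it slowly onto the sprung floor. The outside force I read at the wrist stayed around 1 N.
- **Final check:** In the last wrist picture the module is about 1 mm from the nest centre and parallel to the rim within the measurement. The last scene picture shows the blue and green modules standing where they were. The arm was clear and still.
- **Disagreement:** The top and wrist cameras differed by about 2–3 mm on the positions of the module and the nest. I used the wrist camera for the placing, where the module and nest were measured in the same view.
- **Error on the way:** One move call was refused for a missing "rot" field; the arm did not move.

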